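# Slide a carrier of valve cups over the step into the disinfection dock

## Task

Take the white carrier tray by its purple handle and, keeping it low and level so that the two clear cups stay standing on it, ease its front edge over the step onto the dock's deck and slide it gently under the side lips of the blue rails until it is fully home against the end stop. The deck's height is set differently every time and is not measured, so feel for it and never ram or press hard. Let go of the tray at the end and leave everything else on the table where it is.

Things in the scene. Friction and masses are not known exactly. Their poses are not given: they have to be found in the camera images.
- tray: White carrier tray: square-edged plate 190 (x) x 150 (y) x 6 mm, 0.3 to 0.5 kg. Origin: centre of its underside; +x is its front, which enters the dock first; z up. A rim 12 mm high stands on the plate 17 mm inside the long edges; the bare side margins run under the dock's lips. Starts flat on the table before the dock, up to 15 degrees askew.
- tray_grip (a point): Where to grip the tray's purple handle, 60 mm above the tray's underside on its centre, axes as the tray's. The handle is an upright block 36 mm along x, 16 mm along y, its top 75 mm above the underside; grip it across its 16 mm (fingers closing along y), where both sides are free.
- tray_nose (a point): Middle of the tray's lower front edge, 95 mm ahead of the tray's origin.
- jar_front: Clear cup with white cap and black valve, 46 mm diameter, 65 mm tall, 0.1 kg, loose on the tray plate ahead of the handle (65 mm from the tray's centre). Origin: centre of its underside, z up.
- jar_back: A cup like jar_front, standing on the tray behind the handle.
- dock: Dock, fixed. Origin at table height, below the middle of the deck's front edge (yellow strip); +x points into the dock, y across, z up. The level aluminium deck (172 mm wide, x 0 to 208 mm) is jacked to a height this pose does NOT show: its top is 6 to 22 mm above the table, new each start, rigid. Four jack posts 70 mm high at y +-101 mm; low white housing behind.
- dock_rails (a point): On the dock's centre line at table height, 66 mm in from the deck's front edge, where the lips begin. Blue rails (inner faces y +-78 mm, 3 mm free each side of the tray; flared ends from x = 33 mm) carry lips reaching in to y +-64 mm, underside 9.5 mm and top 35 mm above the deck, at whatever height it is. Up to here nothing is above the deck between the rails.
- dock_stop (a point): On the dock's centre line at table height, 198 mm in from the deck's front edge: the face of the black end stop that the tray's front edge must meet. Home, the tray's origin is 103 mm in from the deck's front edge.
- spare_left: Bystander: spare clear cup, 46 mm diameter, 65 mm tall, standing left of the dock. Origin: underside.
- spare_right: Bystander: spare clear cup of the same kind, right of the dock. Origin: underside.
- thermo_a: Bystander: white and purple hand-held thermometer lying on the table, 120 x 110 x 34 mm. Origin: underside of its barrel.
- thermo_b: Bystander: second thermometer, like the first.
- tape_roll: Bystander: roll of green tape, 90 mm diameter, 24 mm high. Origin: underside.
- gel_bottle: Bystander: gel bottle, 64 mm diameter, 170 mm tall. Origin: underside.
- glove_box: Bystander: cardboard glove box 190 x 100 x 75 mm. Origin: underside.
There are look-alikes about, which are no part of the job. What is shaped like the tray but red is not meant.

How it is judged:
On the way:
1. the tray's front edge is over the deck, past the step, with the tray low (x of tray_nose in the frame of dock above 0.02 m and height (world z) of tray below 0.045 m).
At the end, for the whole second after the job is handed in: The tray is released and at rest flat on the deck under the lips, straight between the rails, its front within 3.5 mm of the end stop, and both cups stand upright on it (x of tray in the frame of dock above 0.0995 m and y of tray in the frame of dock between -0.006 and 0.006 m and angle between the x axis of tray and the x axis of dock, either way round below 0.05 rad and angle between tray's own z axis and vertical below 0.03 rad and height (world z) of tray below 0.027 m and contact force between tray and dock above 2 N and linear speed of tray below 0.01 m/s and angle between each of jar_front, jar_back's own z axis and vertical below 0.1 rad and z of jar_front in the frame of tray between 0.003 and 0.009 m and horizontal distance between each of jar_front, jar_back and tray below 0.085 m and z of jar_back in the frame of tray between 0.003 and 0.009 m); the robot touches nothing.
It fails at once if the tray is rammed into or pressed on the dock with more than 25 N (contact force between tray and dock above 25 N).
It fails at once if the tray is lifted more than 45 mm above the table (height (world z) of tray above 0.045 m).
It fails at once if the tray is tilted more than about 11 degrees (angle between tray's own z axis and vertical above 0.2 rad).
It fails at once if a cup on the tray tips over (more than 23 degrees) (angle between any of jar_front, jar_back's own z axis and vertical above 0.4 rad).
It fails at once if another thing on the table is moved by more than 25 mm (distance of any of spare_left, spare_right, thermo_a, thermo_b, tape_roll, gel_bottle, glove_box from where it was at the start of the episode above 0.025 m).
It also fails if it takes over 48 s, if anything falls off the work surface, if the arm or the gripper's body presses on something with over 40 N, if the wrist force passes 120 N, or if a joint passes its speed limit or range.

## Robot

A 6-joint arm with a two-finger parallel gripper is mounted at the origin on the work surface. World frame = base frame: x ahead of the robot, y to its left, z up, the work surface at z = 0. Lengths are in m, angles in rad, forces in N, time in s.
With the tool pointing down it reaches from about 0.4 to 0.825 m from the base axis. Payload 7 kg.
Tool frame: the origin (TCP) lies at the very end of the fingers, on their centre line; the grasp point (between the pads) lies 19 mm behind it; y points along the fingers, z is the direction in which the jaws open and shut, and the axes are right-handed (so a half turn about y gives the same grasp; the last joint's range is limited). The gripper opens to 85 mm and grips with 20 to 120 N. Pads are 22 mm wide; open, the fingers measure 114 mm over their backs; the gripper's body (76 mm by 85 mm) begins 54 mm behind the grasp point. The pads swing forward as they close: fully open they stand 13 mm farther back than shut.
Start: joints at [1.458, 0.359, 0.012, 0, -1.224, -0.288], TCP at [0.263, 0.621, 0.205] pointing down, gripper open.
Joint ranges: [-3.07, 3.07], [-1.43, 2.12], [-1.02, 1.25], [-3.03, 1.67], [-3.05, -0], [-3.03, 3.03]. Speed limits (rad/s): [2.39, 2.39, 3.01, 3.14, 3.14, 3.14].

## Interface

Orientations are given as a unit quaternion [w, x, y, z].
In Python, from bench import bot gives the robot as it stands. Calls block until the motion is done:
- bot.goto(position, orientation): joint-space move of the TCP to a pose.
- bot.move_linear(position, frame=None, feed=0.15, guard=None): straight line of the TCP; frame=None keeps the orientation; feed is the mean speed in m/s. With guard (N) it stops when the force on the tool has changed by that much, and returns True; else False.
- bot.move_j(angles): joint-space move.
- bot.let_go() and bot.close_gripper(): open the fingers fully, or close them until they stop; the grip force is fixed at half the most.
- bot.hold(seconds).
- bot.inverse_kinematics(position, orientation): joint angles nearest the present ones, or None.
- bot.camera(name): name is "side" or "top"; returns the picture (420x560x3 uint8, blue, green, red); there is no depth.
- bot.camera_params(name): a dict with "camera_matrix" (3x3 intrinsics, pixels), "R" (3x3) and "t" (3): a world point X has camera coordinates R X + t. Camera axes: x right, y down, z forward; pixel columns grow to the right and rows downward; lengths in m; the calibration is good to about 2 mm. A picture is of the moment at which its call begins. camera_params takes no time and is no camera call.
A pose or a line that the arm cannot do raises bot.MotionError and nothing moves.
- bot.sign_off(): hands the job in, once; it reports no verdict.
Trained networks look in the newest picture that a camera, given by its name, has taken for a name from the list of things; names that differ only in an ending like _2 or _b are one class to them, and where a whole thing is asked for, a point or a joint stands for the part that bears it (a point fixed in the world has none). Each returns a list of dicts, best first, with "conf" (0 to 1); they miss things now and then, are a little off and sometimes report something else, mostly with a low value. They report only what shows in the picture. A call takes as long as a camera call. They do not tell look-alikes from the thing itself.
- bot.search_frame(camera, name): "location" ([x, y, z] in m, in world coordinates, good to about 4 mm: the middle of the surface that is visible of it).
- bot.outline_of(camera, name): "mask" (420x560 bool, what is visible of it).
- bot.tip_of(camera, name): "location" ([x, y, z] in m, in world coordinates, good to about 4 mm: a listed point, or the origin of a listed thing).
Readings, each from a call of its own:
- bot.read_time(): time.
- bot.read_qpos(): joint angles.
- bot.read_dq(): joint speeds.
- bot.read_tau(): joint torques, N m.
- bot.read_ee_pos(): TCP position.
- bot.read_tcp_rot(): TCP orientation.
- bot.read_force(): force on the tool from outside, world axes, zero at the start.
- bot.read_wrist_torque(): the same for the moment, N m.
- bot.read_gripper_width(): opening from 0.0 (shut) to 1.0 (fully open).
Only numpy, scipy, OpenCV 4.12 (cv2) and the standard library are available. Lean on these libraries where they do the work, as an engineer would, in place of code of your own. Each camera call takes 0.05 s, during which the arm holds its last target. There are 200 camera calls.

## Working session

There is one attempt and no reset: what is moved stays moved. The work goes in short steps, each a Python script; the robot and the scene stay as the last script left them, time stands still between calls to the robot, and variables do not carry over. Pictures are saved under pics/ and viewed, about 8 in all and at most 12, crops included, and the job is handed in when it is done.

```bash
mkdir -p pics; ls
python3 - <<'E'
from bench import bot
import cv2,numpy as np
for c in("top","side"):
    im=bot.camera(c); cv2.imwrite(f"pics/{c}0.png",im)
    p=bot.camera_params(c); print(c,np.round(p["camera_matrix"],1).tolist(),np.round(p["R"],3).tolist(),np.round(p["t"],3).tolist())
    for n in("tray","tray_grip","tray_nose","jar_front","jar_back","dock","dock_rails","dock_stop"):
        print(n,[(np.round(d["location"],4).tolist(),round(d["conf"],2)) for d in bot.tip_of(c,n)[:3]])
print(bot.read_time(),bot.read_ee_pos(),bot.read_tcp_rot(),bot.read_force())
E
```

```text
pics
top [[386.8, 0.0, 278.8], [0.0, 386.8, 207.1], [0.0, 0.0, 1.0]] [[-0.008, -1.0, -0.011], [-0.981, 0.01, -0.194], [0.194, 0.009, -0.981]] [0.002, 0.549, 1.237]
tray [([0.3707, -0.1876, -0.0014], 0.87), ([0.4311, 0.0809, 0.0014], 0.76)]
tray_grip [([0.3726, -0.1886, 0.0579], 0.8), ([0.437, 0.0831, 0.0584], 0.68)]
tray_nose [([0.5232, 0.0591, 0.0024], 0.88), ([0.2979, -0.2535, 0.0018], 0.62)]
jar_front [([0.4921, 0.0807, 0.0052], 0.64), ([0.5768, 0.0541, 0.0008], 0.19)]
jar_back [([0.3714, 0.0852, 0.0053], 0.49)]
dock [([0.5784, 0.0518, -0.0011], 0.88)]
dock_rails [([0.6401, 0.0528, 0.0028], 0.65)]
dock_stop [([0.7776, 0.0547, 0.0026], 0.66)]
side [[541.4, 0.0, 279.6], [0.0, 541.4, 216.0], [0.0, 0.0, 1.0]] [[0.955, -0.297, -0.009], [-0.215, -0.668, -0.712], [0.206, 0.682, -0.702]] [-0.535, 0.155, 1.425]
tray [([0.4275, 0.0786, -0.0002], 0.94), ([0.3719, -0.1899, -0.0], 0.6)]
tray_grip [([0.3763, -0.1871, 0.0597], 0.78), ([0.4304, 0.0784, 0.0592], 0.68)]
tray_nose [([0.5218, 0.0584, 0.0], 0.9), ([0.2933, -0.2518, 0.0033], 0.69)]
jar_front [([0.4973, 0.0782, 0.0086], 0.67)]
jar_back [([0.3675, 0.0827, 0.0025], 0.6)]
dock [([0.5765, 0.0541, -0.0014], 0.89)]
dock_rails [([0.6463, 0.0538, 0.0046], 0.87)]
dock_stop [([0.7746, 0.0614, 0.0031], 0.76)]
0.9 [0.26335266 0.62150901 0.20534795] [-0.14077405  0.14075446  0.69299167 -0.69291659] [ 0.4080871  -0.04173169 -0.75169869]
```

View pics/top0.png

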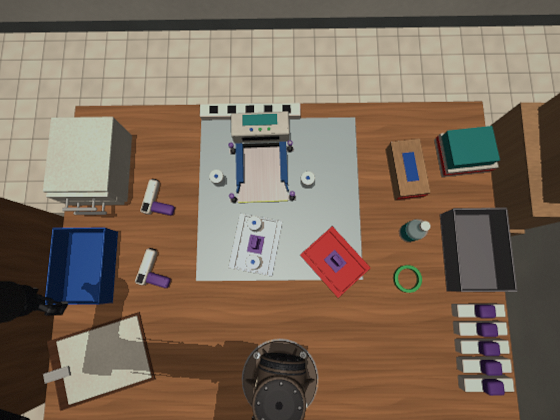

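View pics/side0.png

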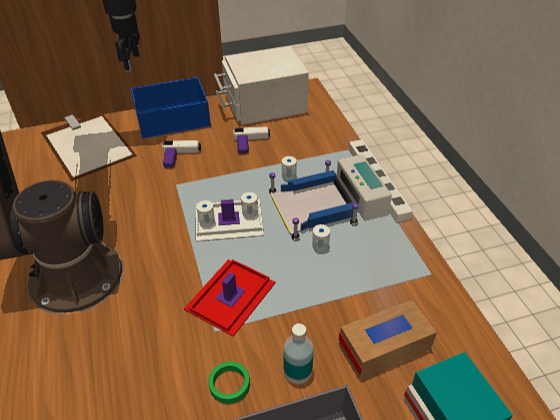

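```bash
cat > h.py <<'E'
from bench import bot
import cv2,numpy as np
def ray(c,uv,z):
    p=bot.camera_params(c);K,R,t=(np.array(p[k]) for k in("camera_matrix","R","t"))
    o=-R.T@t; out=[]
    for u,v in np.atleast_2d(uv):
        d=R.T@np.linalg.solve(K,[u,v,1]); out.append(o+d*(z-o[2])/d[2])
    return np.array(out)
E
python3 - <<'E'
from h import *
acc={}
for i in range(4):
  for c in("top","side"):
    im=bot.camera(c)
    for n in("tray","tray_nose","tray_grip","dock","dock_rails","dock_stop"):
        for d in bot.tip_of(c,n):
            l=np.array(d["location"])
            if d["conf"]>.4 and l[1]>-.05: acc.setdefault((n,c),[]).append(l)
for k in sorted(acc): a=np.array(acc[k]); print(k,len(a),a.mean(0).round(4),a.std(0).round(4))
crops=[]
for c,(x,y,w,h) in {"top":(220,100,90,190),"side":(185,140,230,110)}.items():
    im=bot.camera(c); hsv=cv2.cvtColor(im,cv2.COLOR_BGR2HSV)
    yel=cv2.inRange(hsv,(20,120,120),(35,255,255)); yel[:y]=0;yel[y+h:]=0;yel[:,:x]=0;yel[:,x+w:]=0
    v,u=np.nonzero(yel); print(c,"yellow",len(u),u.min(),u.max())
    for z in(.006,.014,.022):
        P=ray(c,np.c_[u,v],z)[:,:2]; l=cv2.fitLine(P.astype(np.float32),cv2.DIST_HUBER,0,.001,.001).ravel()
        print(z,"line x at y=.053",(l[2]+(.053-l[3])*l[0]/l[1]).round(4),"yaw",np.arctan2(-l[0]*np.sign(l[1]),abs(l[1])).round(4),"y",P[:,1].min().round(4),P[:,1].max().round(4))
    m=[d for d in bot.outline_of(c,"tray")]
    for d in m:
        mk=d["mask"].astype(np.uint8); r=cv2.minAreaRect(cv2.findNonZero(mk)); print("tray mask",d["conf"],r)
        P=ray(c,cv2.findNonZero(mk).reshape(-1,2),.006)[:,:2].astype(np.float32)
        print(cv2.minAreaRect(P))
    s=4 if c=="top" else 3
    crops.append(cv2.resize(im[y:y+h,x:x+w],None,fx=s if c=="side" else 3.1,fy=s if c=="side" else 3.1,interpolation=cv2.INTER_CUBIC))
H=max(k.shape[0] for k in crops); W=sum(k.shape[1] for k in crops)
o=np.zeros((H,W,3),np.uint8);x=0
for k in crops:o[:k.shape[0],x:x+k.shape[1]]=k;x+=k.shape[1]
f=min(1,800/W,600/H); cv2.imwrite("pics/crop1.png",cv2.resize(o,None,fx=f,fy=f)); print(o.shape,bot.read_time())
E
```

```text
('dock', 'side') 5 [0.5618 0.0593 0.001 ] [0.0328 0.0088 0.0027]
('dock', 'top') 4 [ 5.775e-01  5.160e-02 -2.000e-04] [0.0012 0.0015 0.0018]
('dock_rails', 'side') 6 [0.6034 0.0848 0.0048] [0.1037 0.0556 0.0009]
('dock_rails', 'top') 4 [0.6415 0.056  0.0009] [0.0012 0.0009 0.0004]
('dock_stop', 'side') 5 [0.7186 0.065  0.0025] [0.1114 0.0055 0.0022]
('dock_stop', 'top') 4 [0.7783 0.0571 0.0017] [0.0008 0.001  0.0008]
('tray', 'side') 3 [0.4292 0.0763 0.0006] [0.0004 0.0006 0.0016]
('tray', 'top') 4 [0.4304 0.0813 0.0026] [0.001  0.0009 0.0016]
('tray_grip', 'side') 6 [0.4201 0.0782 0.0429] [0.0243 0.002  0.0278]
('tray_grip', 'top') 6 [0.4448 0.1374 0.0399] [0.0677 0.14   0.0268]
('tray_nose', 'side') 4 [ 0.524   0.0573 -0.001 ] [0.0011 0.0007 0.0008]
('tray_nose', 'top') 7 [0.4862 0.07   0.0103] [0.0547 0.0124 0.0201]
top yellow 12 239 275
0.006 line x at y=.053 0.5794 yaw 0.0222 y 0.0106 0.1358
0.014 line x at y=.053 0.5776 yaw 0.0222 y 0.0105 0.1349
0.022 line x at y=.053 0.5759 yaw 0.0222 y 0.0103 0.134
tray mask 0.92 ((255.0210723876953, 244.3911895751953), (44.40178298950195, 5
[... 327 characters left out ...]
 0.15032953023910522), 40.770999908447266)
side yellow 49 271 290
0.006 line x at y=.053 0.5784 yaw 0.0326 y -0.0285 0.1399
0.014 line x at y=.053 0.5758 yaw 0.0326 y -0.0358 0.1314
0.022 line x at y=.053 0.5732 yaw 0.0326 y -0.043 0.1229
tray mask 0.82 ((228.06564331054688, 218.26580810546875), (39.25605773925781, 67.43843841552734), 85.10090637207031)
((0.4315982460975647, 0.0807199776172638), (0.16173094511032104, 0.18778645992279053), 78.96758270263672)
tray mask 0.61 ((229.4035186767578, 295.28466796875), (55.16203689575195, 77.74752807617188), 39.289405822753906)
((0.3729051947593689, -0.18790705502033234), (0.1979987770318985, 0.15169982612133026), 41.02088928222656)
(589, 969, 3) 3.9
```

View pics/crop1.png

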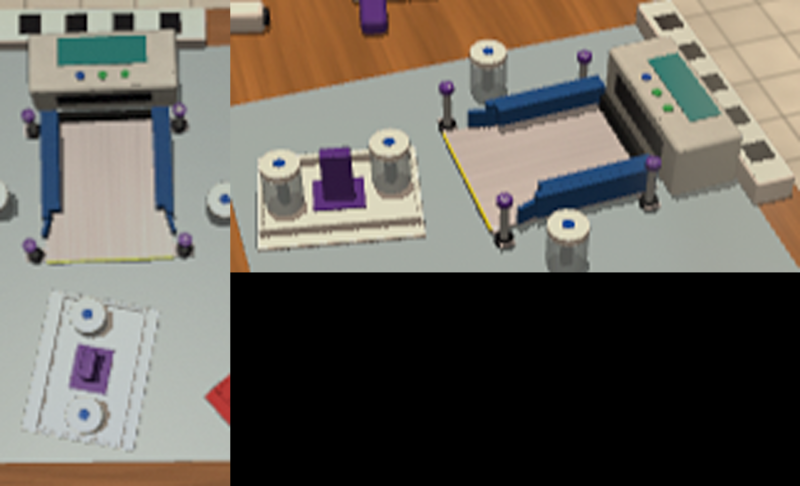

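```bash
cat >> h.py <<'E'
from scipy.spatial.transform import Rotation as Ro
def quat(yaw):
    c,s=np.cos(yaw),np.sin(yaw)
    return Ro.from_matrix(np.array([[c,0,-s],[s,0,c],[0,-1,0]])).as_quat(scalar_first=True)
def st(m=""): print(m,"t",round(bot.read_time(),2),"tcp",np.round(bot.read_ee_pos(),4),"F",np.round(bot.read_force(),2),"M",np.round(bot.read_wrist_torque(),2),"w",round(float(bot.read_gripper_width()),3))
E
python3 - <<'E'
from h import *
im=bot.camera("top");hsv=cv2.cvtColor(im,cv2.COLOR_BGR2HSV)
m=cv2.inRange(hsv,(120,50,30),(165,255,255)); 
n,_,s,c=cv2.connectedComponentsWithStats(m)
for i in range(1,n):
    if 215<c[i][0]<310 and 130<c[i][1]<260 and s[i][4]>2: print(s[i][4],c[i].round(1),ray("top",c[i],.066).round(4))
# rails
b=cv2.inRange(hsv,(100,120,40),(118,255,255)); n,_,s,c=cv2.connectedComponentsWithStats(b)
for i in range(1,n):
    if 225<c[i][0]<300 and 130<c[i][1]<210 and s[i][4]>20:
        v,u=np.nonzero(_==i); P=ray("top",np.c_[u,v],.045); print("rail",s[i],P.mean(0).round(4),cv2.minAreaRect(P[:,:2].astype(np.float32)))
q=quat(-.195); x,y=.4305,.079
a=bot.inverse_kinematics([x,y,.16],q); print(np.round(a,3)); print(bot.inverse_kinematics([.68,.055,.06],quat(.027)))
bot.goto([x,y,.16],q); st("above")
print(bot.move_linear([x,y,.041],feed=.08,guard=6)); st("down")
bot.close_gripper(); st("closed"); 
for cam in("top","side"):
  print(cam,[(np.round(d["location"],4).tolist(),round(d["conf"],2)) for nn in ("tray",) for d in (bot.camera(cam),bot.tip_of(cam,nn))[1]])
bot.move_linear([x,y,.046],feed=.02); st("lift5")
E
```

```text
14 [289.6 142.7] [[ 0.7703 -0.0415  0.066 ]]
20 [230.4 144.8] [[0.765  0.1606 0.066 ]]
24 [292.  193.6] [[ 0.5917 -0.0471  0.066 ]]
23 [231.3 195.6] [[0.587 0.155 0.066]]
242 [255.2 243.8] [[0.4258 0.0746 0.066 ]]
rail [235 143   9  50 271] [0.7046 0.1325 0.045 ] ((0.6916522979736328, 0.132834330201149), (0.17443305253982544, 0.024904843419790268), 2.069025754928589)
rail [279 142   9  48 241] [ 0.7089 -0.0193  0.045 ] ((0.6970611810684204, -0.018930375576019287), (0.1693052053451538, 0.021370302885770798), 2.379837989807129)
[ 0.635 -0.004 -0.551  0.    -1.024 -2.401]
[ 0.36568923  0.48310958 -0.14454911  0.         -0.94313763 -1.90948556]
above t 6.0 tcp [0.4308 0.0795 0.1602] F [0.22 0.14 1.13] M [0.01 0.   0.  ] w 0.998
False
down t 7.64 tcp [0.4308 0.0792 0.0414] F [-0.19  0.08 -0.69] M [-0.02  0.04  0.01] w 1.001
closed t 8.3 tcp [0.4305 0.0791 0.0413] F [-2.56  0.54  4.66] M [0.19 0.83 0.02] w 0.162
top [([0.431, 0.0841, 0.0054], 0.69), ([0.3733, -0.1883, -0.0026], 0.67), ([0.3095, -0.4239, -0.0022], 0.63), ([0.7766, 0.0577, 0.0018], 0.52)]
side [([0.4301, 0.0787, -0.0017], 0.81), ([0.3723, -0.1884, -0.0013], 0.63), ([0.5993, 0.4461, -0.0003], 0.5)]
lift5 t 8.9 tcp [0.4302 0.0788 0.0458] F [-1.13 -0.07 -6.77] M [-0.06  0.04  0.06] w 0.164
```

```bash
cat >> h.py <<'E'
YD=.027; OD=np.array([.577,.054])
def dp(x,y,z): # dock coords of tray origin + underside height -> TCP
    c,s=np.cos(YD),np.sin(YD); p=OD+[c*x-s*y,s*x+c*y]; return [*p,z+.041]
def todock(p):
    c,s=np.cos(YD),np.sin(YD); d=np.array(p[:2])-OD; return np.round([c*d[0]+s*d[1],-s*d[0]+c*d[1],p[2]-.041],4)
E
python3 - <<'E'
from h import *
p=bot.read_ee_pos(); bot.move_linear([p[0],p[1],.069],feed=.04); st("up")
bot.move_linear(dp(-.125,0,.028),frame=quat(YD),feed=.03); st("rot")
print(bot.move_linear(dp(-.045,0,.028),feed=.05,guard=5)); st("over")
bot.hold(.2)
print(bot.move_linear(dp(-.045,0,.003),feed=.012,guard=2.5)); st("touch"); print(todock(bot.read_ee_pos()))
o=[bot.camera("side")[140:260,185:415],bot.camera("top")[120:280,215:315]]
o=[cv2.resize(k,None,fx=f,fy=f,interpolation=cv2.INTER_CUBIC) for k,f in zip(o,(2.2,2.9))]
im=np.zeros((max(k.shape[0] for k in o),sum(k.shape[1] for k in o),3),np.uint8);im[:o[0].shape[0],:o[0].shape[1]]=o[0];im[:o[1].shape[0],o[0].shape[1]:]=o[1]
cv2.imwrite("pics/touch.png",im);print(im.shape)
E
```

```text
up t 9.62 tcp [0.4301 0.0788 0.069 ] F [ 0.61  0.18 -5.71] M [-0.04  0.01 -0.04] w 0.161
rot t 10.97 tcp [0.452  0.0507 0.069 ] F [ 0.09 -0.74 -6.44] M [ 0.02 -0.09 -0.04] w 0.165
False
over t 12.72 tcp [0.5318 0.0528 0.069 ] F [ 0.01  0.42 -6.52] M [-0.05  0.01 -0.  ] w 0.159
True
touch t 14.3 tcp [0.5308 0.0527 0.0503] F [-2.92  1.55  3.62] M [0.85 0.83 0.02] w 0.165
[-0.0462 -0.0001  0.0093]
(464, 796, 3)
```

View pics/touch.png

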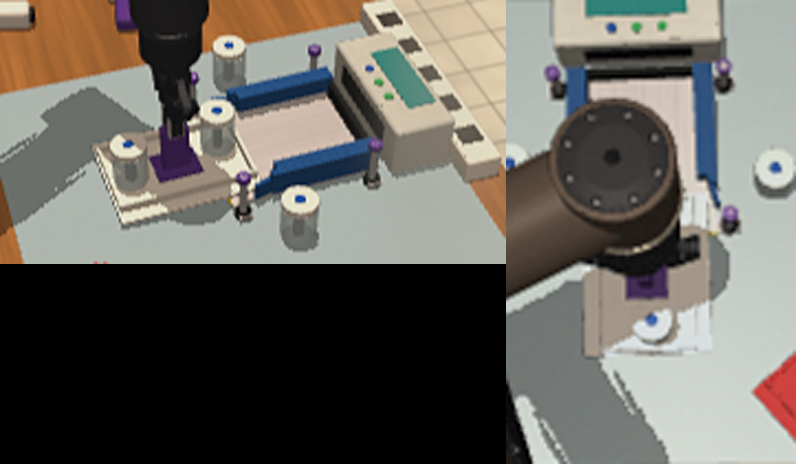

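Run:
```python
from h import *
for z in (.0103,.0113,.0123):
    bot.move_linear(dp(-.045,0,z),feed=.02); bot.hold(.1); st(str(z)); print(todock(bot.read_ee_pos()))
```

```text
0.0103 t 14.78 tcp [0.5319 0.0527 0.051 ] F [-0.35  1.4  -3.84] M [0.41 0.02 0.04] w 0.164
[-0.0451 -0.0001  0.01  ]
0.0113 t 15.13 tcp [0.5317 0.0526 0.052 ] F [ 0.91 -0.76 -6.54] M [-0.01  0.03  0.03] w 0.163
[-0.0453 -0.0002  0.011 ]
0.0123 t 15.48 tcp [0.532  0.0528 0.0533] F [ 0.69 -0.54 -6.44] M [-0.02 -0.    0.02] w 0.165
[-0.045  -0.      0.0123]
```

Run:
```python
from h import *
Z=.012
g=bot.move_linear(dp(-.005,0,Z),feed=.03,guard=4); st(f"in {g}"); print(todock(bot.read_ee_pos()))
if not g:
    r=[]
    for s in(1,-1):
        g=bot.move_linear(dp(-.005,.006*s,Z),feed=.012,guard=2.5); st(f"y{s} {g}"); d=todock(bot.read_ee_pos()); print(d); r.append(d[1])
        bot.move_linear(dp(-.005,0,Z),feed=.02)
    print("mid",np.mean(r)); st()
```

```text
in False t 16.97 tcp [0.5718 0.0539 0.053 ] F [-1.06  0.49 -6.77] M [-0.01 -0.04  0.06] w 0.165
[-0.0052  0.      0.012 ]
y1 True t 17.32 tcp [0.5704 0.0565 0.0519] F [-0.47 -1.92 -5.85] M [-0.39 -0.27 -0.12] w 0.167
[-0.0065  0.0027  0.0109]
y-1 True t 17.94 tcp [0.5709 0.0525 0.0518] F [ 0.86  2.2  -5.34] M [ 0.67 -0.38  0.2 ] w 0.163
[-0.0061 -0.0014  0.0108]
mid 0.0006500000000000001
 t 18.25 tcp [0.5717 0.0538 0.0526] F [ 1.02 -1.23 -6.92] M [ 0.02 -0.1  -0.  ] w 0.161
```

Run:
```python
from h import *
Z=.012;Y=.0006
for x,f,gd in((.04,.03,3.5),(.09,.03,3.5),(.112,.012,3)):
    g=bot.move_linear(dp(x,Y,Z),feed=f,guard=gd); st(f"{x} {g}"); print(todock(bot.read_ee_pos()))
    if g: break
```

```text
0.04 False t 19.9 tcp [0.6168 0.0557 0.053 ] F [-0.23 -0.55 -6.27] M [-0.   -0.05  0.03] w 0.162
[0.0398 0.0006 0.012 ]
0.09 False t 21.72 tcp [0.6668 0.057  0.053 ] F [-0.2  -0.1  -5.36] M [ 0.01 -0.04 -0.04] w 0.161
[0.0899 0.0006 0.012 ]
0.112 True t 22.86 tcp [0.6791 0.0571 0.0514] F [-1.14  0.37 -5.02] M [0.24 0.02 0.09] w 0.162
[0.1022 0.0004 0.0104]
```

Run:
```python
from h import *
p=todock(bot.read_ee_pos());print(p)
bot.move_linear(dp(.1005,.0005,.0118),feed=.02);bot.hold(.2);st("back");print(todock(bot.read_ee_pos()))
g=bot.move_linear(dp(.112,.0005,.0118),feed=.01,guard=3.5);st(f"again {g}");print(todock(bot.read_ee_pos()))
```

```text
[0.1022 0.0004 0.0104]
back t 23.33 tcp [0.6771 0.0571 0.0525] F [-0.16 -0.45 -4.3 ] M [-0.    0.07  0.01] w 0.16
[0.1002 0.0004 0.0115]
again True t 23.87 tcp [0.6791 0.057  0.0514] F [-0.82  0.81 -4.26] M [ 0.26 -0.16  0.02] w 0.16
[0.1021 0.0003 0.0104]
```

Run:
```python
from h import *
p=bot.read_ee_pos()
g=bot.move_linear([p[0]+.0005,p[1],p[2]-.004],feed=.008,guard=2.5);st(f"lower {g}");print(todock(bot.read_ee_pos()))
o=[bot.camera("side")[130:250,215:415]]
bot.let_go(); st("open")
p=bot.read_ee_pos(); print(bot.move_linear([p[0],p[1],.2],feed=.08,guard=5)); st("up")
bot.goto([.45,.0,.3],quat(YD)); st("away")
im=bot.camera("top"); o.append(im[100:220,215:315]); o.append(bot.camera("side")[130:250,215:415])
for c in("top","side"):
  for n in("tray","tray_nose","jar_front","jar_back","dock","dock_stop"):
    print(c,n,[(todock(np.array(d["location"])+[0,0,.041]),round(d["conf"],2)) for d in bot.tip_of(c,n)[:2]])
  for d in bot.outline_of(c,"tray"):
    print(cv2.minAreaRect(ray(c,cv2.findNonZero(d["mask"].astype(np.uint8)).reshape(-1,2),.0165)[:,:2].astype(np.float32)))
S=[cv2.resize(k,(k.shape[1]*2,240) if k.shape[1]==200 else None,fx=4,fy=4,interpolation=cv2.INTER_CUBIC) for k in o]
im=np.zeros((480,800,3),np.uint8);im[:240,:400]=S[0];im[240:480,:400]=S[2];im[:480,400:800]=S[1];cv2.imwrite("pics/end.png",im)
```

```text
lower True t 24.07 tcp [0.6789 0.057  0.0512] F [-1.98 -0.52  5.57] M [0.17 0.08 0.04] w 0.161
[0.1019 0.0002 0.0102]
open t 24.82 tcp [0.6778 0.0568 0.0499] F [-0.39 -0.57  0.59] M [-0.02 -0.05  0.01] w 1.002
False
up t 26.84 tcp [0.6776 0.0568 0.1995] F [ 0.11 -0.02  1.14] M [ 0.06 -0.13  0.  ] w 1.002
away t 27.84 tcp [4.507e-01 3.000e-04 2.997e-01] F [ 0.69  0.47 -0.41] M [ 0.01 -0.04 -0.01] w 1.0
top tray [(array([-2.144e-01, -2.380e-01, -1.000e-04]), 0.97)]
top tray_nose [(array([ 0.1981, -0.0005,  0.0094]), 0.57), (array([-0.2853, -0.3005,  0.003 ]), 0.55)]
top jar_front [(array([0.1677, 0.0151, 0.0144]), 0.66), (array([ 0.0884, -0.5038,  0.    ]), 0.26)]
top jar_back []
top dock [(array([ 0.0662, -0.1558,  0.0023]), 0.61), (array([ 0.203 , -0.0019,  0.0037]), 0.51)]
top dock_stop [(array([ 0.2008, -0.0024,  0.0031]), 0.82)]
((0.7618767023086548, 0.07102096825838089), (0.05723148584365845, 0.1378524750471115), 24.885475158691406)
((0.36973124742507935, -0.18647705018520355), (0.19043447077274323, 0.14900098741054535), 40.74852752685547)
side tray [(array([-0.2118, -0.2361,  0.0022]), 0.94), (array([ 0.1005, -0.003 ,  0.0096]), 0.71)]
side tray_nose [(array([-0.2909, -0.2981,  0.0034]), 0.94), (array([0.1956, 0.0016, 0.0066]), 0.88)]
side jar_front [(array([0.1668, 0.0103, 0.0158]), 0.59), (array([ 0.1048, -0.0004,  0.0722]), 0.58)]
side jar_back [(array([ 0.0386, -0.0109,  0.0144]), 0.86), (array([-0.2089,  0.3933,  0.001 ]), 0.66)]
side dock [(array([0.0009, 0.0004, 0.0024]), 0.59)]
side dock_stop [(array([0.1941, 0.0027, 0.0019]), 0.65)]
((0.3710290789604187, -0.19529719650745392), (0.19741418957710266, 0.1537320613861084), 40.27359390258789)
((0.6798768639564514, 0.058485765010118484), (0.19766820967197418, 0.1560588926076889), 3.218661069869995)
((0.601172924041748, 0.4084216356277466), (0.15592186152935028, 0.08419157564640045), 63.5991096496582)
```

View pics/end.png

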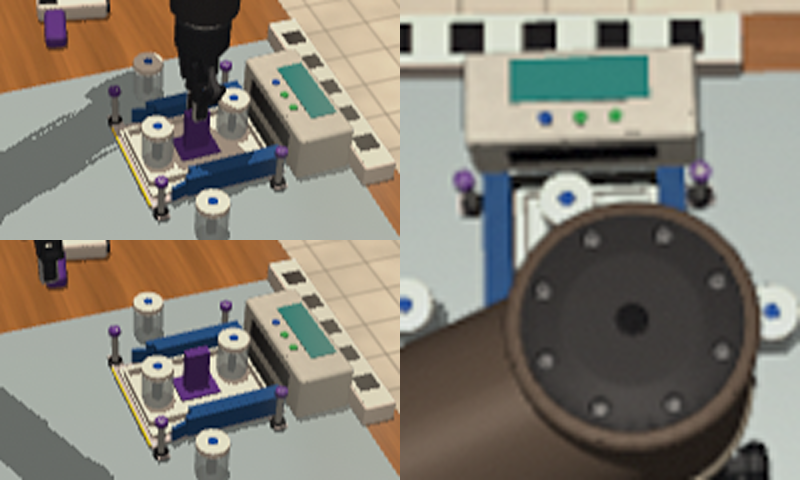

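Run:
```python
from h import *
bot.goto([.3,.5,.25],quat(.5)); st("away")
im=bot.camera("top"); cv2.imwrite("pics/e2.png",np.hstack([cv2.resize(im[120:220,222:302],(480,600),interpolation=cv2.INTER_CUBIC)]))
for d in bot.outline_of("top","tray"):
    r=cv2.minAreaRect(ray("top",cv2.findNonZero(d["mask"].astype(np.uint8)).reshape(-1,2),.0165)[:,:2].astype(np.float32)); print(r,todock([*r[0],0]))
for n in("tray","tray_nose","tray_grip","dock_stop","dock"):
    print(n,[(todock(np.array(d["location"])+[0,0,.041]),round(d["conf"],2)) for d in bot.tip_of("top",n)[:3]])
for u in (250,256,270,276):
    print(u,im[185:207,u].tolist())
print(ray("top",[[262,v] for v in range(192,206)],.0165)[:,0].round(4))
```

```text
away t 30.54 tcp [0.3007 0.4994 0.2503] F [-0.38  0.25  0.73] M [-0.03 -0.01 -0.04] w 0.998
((0.6782329082489014, 0.05573694407939911), (0.19093820452690125, 0.14622029662132263), 0.6277796030044556) [ 0.1012 -0.001  -0.041 ]
((0.3709340989589691, -0.18717071413993835), (0.19223661720752716, 0.15302251279354095), 41.32865524291992) [-0.2125 -0.2355 -0.041 ]
((0.6514480113983154, -0.10147856920957565), (0.048802003264427185, 0.057741206139326096), 88.93401336669922) [ 0.0702 -0.1574 -0.041 ]
tray [(array([-0.211 , -0.2376, -0.0007]), 0.91), (array([0.1002, 0.0023, 0.0153]), 0.74)]
tray_nose [(array([ 0.1987, -0.0008,  0.0129]), 0.94), (array([-0.2875, -0.3007,  0.0046]), 0.59)]
tray_grip [(array([0.1079, 0.0018, 0.0688]), 0.72), (array([-0.2122, -0.2353,  0.0599]), 0.59)]
dock_stop [(array([ 0.2002, -0.0004,  0.0032]), 0.65)]
dock []
250 [[191, 199, 193], [191, 199, 193], [192, 200, 193], [193, 200, 193], [192, 199, 193], [192, 200, 193], [192, 199, 193], [192, 200, 193], [193, 200, 193], [192, 200, 193], [194, 200, 194], [196, 203, 196], [175, 182, 177], [144, 149, 147], [148, 150, 1
[... 648 characters left out ...]
, [143, 152, 155], [189, 196, 191], [187, 194, 188], [141, 149, 149], [101, 111, 118], [150, 157, 162], [160, 196, 199], [94, 169, 165], [126, 126, 121], [177, 182, 175], [175, 180, 174], [173, 179, 172], [174, 180, 173]]
276 [[192, 200, 193], [192, 199, 193], [192, 199, 193], [193, 201, 194], [193, 200, 193], [192, 199, 193], [192, 199, 193], [192, 200, 193], [193, 200, 193], [193, 199, 193], [194, 201, 194], [177, 184, 178], [133, 140, 140], [127, 134, 136], [150, 158, 163], [157, 187, 188], [79, 145, 141], [132, 132, 126], [177, 182, 175], [173, 179, 172], [173, 179, 173], [173, 179, 173]]
[0.6101 0.6065 0.603  0.5994 0.5959 0.5923 0.5888 0.5853 0.5817 0.5782
 0.5747 0.5712 0.5676 0.5641]
```

View pics/e2.png

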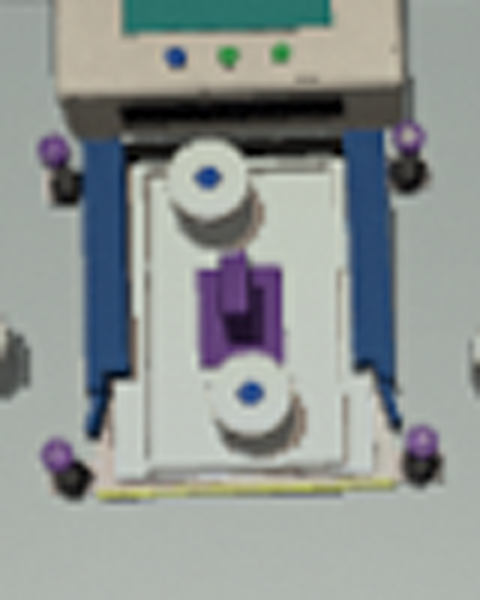

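Run:
```python
from h import *
bot.goto(dp(.1015,.0003,.16),quat(YD))
g=bot.move_linear(dp(.1015,.0003,.0108),feed=.1,guard=6); st(f"down {g}")
if not g:
    bot.close_gripper(); bot.hold(.1); st("closed"); print(todock(bot.read_ee_pos()))
    p=todock(bot.read_ee_pos())
    g=bot.move_linear(dp(p[0]+.006,p[1],p[2]+.0003),feed=.008,guard=6); st(f"push {g}"); print(todock(bot.read_ee_pos()))
    bot.hold(.1); st("held"); print(todock(bot.read_ee_pos()))
```

```text
down False t 34.63 tcp [0.6789 0.0572 0.0526] F [ 0.05  0.6  -0.06] M [-0.03  0.01 -0.  ] w 0.997
closed t 35.38 tcp [0.6785 0.0571 0.0521] F [-1.91 -0.68  3.77] M [ 0.23  0.6  -0.04] w 0.163
[0.1016 0.0004 0.0111]
push True t 35.71 tcp [0.6785 0.0571 0.0521] F [-1.42  0.18  3.6 ] M [ 0.27  0.26 -0.01] w 0.161
[0.1015 0.0004 0.0111]
held t 35.81 tcp [0.6784 0.0571 0.0521] F [-0.61  0.71  4.41] M [ 0.18  0.18 -0.  ] w 0.162
[0.1015 0.0004 0.0111]
```

Run:
```python
from h import *
bot.let_go(); p=bot.read_ee_pos(); st("open")
print(bot.move_linear([p[0],p[1],.2],feed=.1,guard=5)); bot.goto([.35,.4,.25],quat(.5)); st("away")
bot.camera("side");bot.camera("top")
for c in("top","side"):
  for n in("tray_nose","jar_front","jar_back"):
    print(c,n,[(todock(np.array(d["location"])+[0,0,.041]),round(d["conf"],2)) for d in bot.tip_of(c,n)[:2]])
for d in bot.outline_of("top","tray"):
    r=cv2.minAreaRect(ray("top",cv2.findNonZero(d["mask"].astype(np.uint8)).reshape(-1,2),.0165)[:,:2].astype(np.float32)); print(r,todock([*r[0],0]))
bot.sign_off()
```

```text
open t 36.5 tcp [0.6779 0.0571 0.0517] F [ 0.04 -0.51 -0.3 ] M [ 0.05 -0.03  0.  ] w 1.0
False
away t 39.88 tcp [0.3505 0.3997 0.2498] F [-0.27 -0.43 -0.17] M [-0.05 -0.05 -0.  ] w 0.998
top tray_nose [(array([ 0.1961, -0.004 ,  0.0127]), 0.87), (array([-0.287 , -0.2989,  0.0023]), 0.6)]
top jar_front [(array([0.1641, 0.0117, 0.0174]), 0.66), (array([0.0816, 0.1483, 0.0017]), 0.2)]
top jar_back [(array([ 0.0428, -0.0031,  0.0155]), 0.63)]
side tray_nose [(array([0.1948, 0.0011, 0.0082]), 0.73), (array([-0.2862, -0.3014,  0.0052]), 0.66)]
side jar_front [(array([0.1668, 0.0103, 0.0174]), 0.66)]
side jar_back [(array([ 0.0421, -0.0105,  0.0149]), 0.89)]
((0.3710745871067047, -0.18780046701431274), (0.192763090133667, 0.15567171573638916), 40.972721099853516) [-0.2124 -0.2362 -0.041 ]
((0.6797376871109009, 0.05492674186825752), (0.14617915451526642, 0.19601522386074066), 89.42150115966797) [ 0.1027 -0.0018 -0.041 ]
the job is handed in; nothing more can be done
```

I handed the job in at about 40 s. By my checks the white tray is home and released, but no verdict came back.

**What I did:** I gripped the handle, carried the tray level at about 28 mm and lowered it until it touched the deck, about 10 mm above the table. I found both rails by gentle side touches, then slid it under the lips to the end stop. I released it, regripped for one more light push, then released again and cleared the arm.

**Last checks:**
- **Stop contact:** Three guarded pushes stopped at 101.5–102.2 mm in my estimated dock frame, against a nominal 103 mm. On the last one the tray did not advance before the 6 N guard tripped.
- **Tray position:** The top camera's outline put the tray's centre at 102.7 mm, about 2 mm off the centre line.
- **Angle:** That outline was skewed about 0.04 rad from my estimate of the dock's direction, close to the 0.05 limit. The earlier one gave 0.016 rad.
- **Cups:** Both were standing upright on the tray in the last pictures I viewed, and were detected on the tray plate again after the final release.
- **Disagreement:** The trained networks put the tray's front edge at 194.8–196.1 mm, while the stop face is nominally at 198 mm. That is within their 4 mm error but does not confirm the fit to the millimetre, so I relied on the contact checks.
- **Not measured:** Tray-to-dock force could not be read. The largest change on the tool was about 10 N, when the tray first touched the deck.
- **Bystanders:** I saw no sign that any other object was touched, but I did not measure their positions again at the end.

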